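# Seat the turned sample in the dial comparator and hold it for the reading

### The job

Lift the dust cap off the bench comparator by its knob and stand it, knob up, on the free bench beside the comparator. Then put the turned steel sample with the slotted top into the comparator's nest, flange down, and press it against the sprung measuring plunger until the flange is fully home on the anvil pads. Finish while still holding it pressed down there for the reading: do not let go, do not ram it, and leave the other samples on the bench alone.

Things in the scene. Friction and masses are not known exactly. Their poses are not given: they have to be found in the camera images.
- comparator: Grey bench comparator, fixed to the bench. Origin on the bench under the plunger's axis, z up; -x is its front. Base plate 158 x 92 x 12 mm, from x = -109 to +49 mm. On the axis stands a round turret, 80 mm across up to z = 36 mm; on it a steel nest, 66 mm across, open at the top, rim at z = 52 mm. A tilted round dial on the front side covers x = -105 to -55 mm, y = -28 to +28 mm, up to z = 64 mm. The bench for 0.15 m beyond its +y (left) side is free.
- anvil_plane (a point): Point on the plunger's axis at the height of the anvil pads' tops, 45 mm above the bench. The nest's bore is 53 mm across and widens in a cone from 2 mm above the pads to 59 mm at the rim, 7 mm above the pads.
- anvil: The three small round steel pads in the nest's floor, 17.5 mm from the axis, that the sample's flange must rest on: the hard stop. Origin on the nest's floor, 3 mm below the pads' tops.
- plunger (a joint): The sprung measuring plunger, 10 mm thick with a rounded tip, in the middle of the nest. Value = metres pressed down: 0 at rest, with its tip 8 mm above the pads (1 mm above the rim); 0.008 when a flat face lies on the pads. Spring: 5 N at rest, 9 N at 0.008, more than the sample weighs, so the sample has to be kept pressed.
- cover_knob (a point): Centre of the knob of the black dust cap, a loose plastic cup 76 mm across, 23 mm high, turned over the nest, with a round knob 22 mm across and 20 mm high on top (44 mm in all, 50 g). The point is 34 mm above the cap's lower edge; z up. On the comparator the lower edge is 36 mm above the bench and hangs 16 mm below the rim; the skirt has 2 mm play all round, so lift it straight up by 25 mm or more first.
- sample_mid (a point): Centre (half-way up) of the turned steel sample: a round body 43 mm across with four slots in its top and a cross hole, 37 mm high, on a flange 48 mm across at the bottom; 0.21 to 0.31 kg. z up as it stands, flange down. In the nest the sample's lowest 7 mm are inside: hold it by the body above that.
- objective: Spare black lens objective, a cylinder 51 mm across and 52 mm high standing on the bench; origin under its centre. Leave alone.
- bushing: Bronze flanged bushing, 32 mm across, 24 mm high, standing on the bench; origin under its centre. Leave alone.
- gear: Small spur gear, 33 mm across, 16 mm high, lying on the bench; origin under its centre. Leave alone.
There are look-alikes about, which are no part of the job. Leave any purple look-alike of the part that bears cover_knob alone.

How it is judged:
By the outcome, as a careful person would: the job done as asked, in the order asked, and still so for the second after the job is handed in, while the arm keeps its last pose, push and grip.
It also fails if it takes over 51 s, if anything falls off the work surface, if the arm or the gripper's body presses on something with over 40 N, if the wrist force passes 120 N, or if a joint passes its speed limit or range.

### The arm

A 6-joint arm with a two-finger parallel gripper is mounted at the origin on a cart in front of the work surface, level with it; the furniture and walls round the work are solid. World frame = base frame: x ahead of the robot, y to its left, z up, the work surface at z = 0. Lengths are in m, angles in degrees, forces in N, time in s.
With the tool pointing down it reaches from about 0.4 to 0.825 m from the base axis. Payload 7 kg.
Tool frame: the origin (TCP) lies at the centre of the arm's flange, where the gripper is bolted on; the fingertips stand 178 mm ahead of it and the grasp point (between the pads) lies 159 mm ahead of it (tip_reach is the distance from the TCP to the fingertips, in m); z points along the fingers, y is the line along which they close (so a half turn about z gives the same grasp; the last joint's range is limited). The gripper opens to 88 mm and grips with 3 to 60 N. Pads are 19 mm wide; open, the fingers measure 130 mm over their backs; the gripper's body (78 mm by 193 mm) begins 47 mm behind the grasp point.
Start: joints at [-57.691, 20.546, 0.682, 0, -70.136, -16.507], TCP at [0.184, -0.649, 0.405] pointing down, gripper open.
Joint ranges: [-176.03, 176.03], [-82.01, 121.73], [-58.28, 71.71], [-173.87, 95.51], [-174.79, -0.11], [-173.66, 173.66]. Speed limits (degrees/s): [136.94, 136.94, 172.46, 180, 180, 180].

### API

Orientations are given as [roll, pitch, yaw] about the fixed x, y, z axes, in that order (R = Rz(yaw) Ry(pitch) Rx(roll)).
In Python, from plant import * gives the robot as it stands.
- The arm moves only by the shell command python3 -m handwheel 'ROWS'. ROWS is JSON, a list of rows, each a list of 7 numbers: the opening, from -1 (shut) to 1 (fully open), then the shift along the tool's x, y, z as a fraction of full scale, then the turn, a rotation vector about the tool's x, y, z as a fraction of full scale. A call has 1 to 5 rows; each row shifts and turns the commanded pose from where the row before left it, along the tool's axes as they then stand; what a row does not reach is not made up. Full scale, the value 1, is 0.025 m for a shift and 6 degrees for a turn. A row lasts 1/8 s, in which the tool goes at most 62.5 mm and 10.7 degrees, less where a joint would pass 70% of its speed; a pose out of reach is approached as far as the arm can. A call with a number of a shift or a turn outside -1 to 1 is refused whole. A call with a gripper value outside its range is refused whole. The fingers move at their own pace and stop on an object; the grip force is fixed at half the most. Time passes only in rows, so rows that do not move let the fingers close. It gives the time, the measured TCP pose, the force, the opening and the grip force at its end, in the units of the state.
- get_obs(): the state, without advancing time (a new reading comes with each control period).
- snapshot(name): name is "scene" or "top" or "wrist"; returns a dict with "color" (480x640x3 uint8, red, green, blue), "fx", "fy", "cx", "cy" (pixels), "k1" (the pictures are not rectified: a ray, as slopes to the right and down, at radius r is drawn at 1 + k1 r^2 times it, then the intrinsics apply), "R" (3x3) and "t" (3): a world point X has camera coordinates R X + t; the wrist camera has in their place "tool_from_camera" (4x4, takes a point from camera to tool coordinates, whose origin is the TCP and whose axes are the flange's). Camera axes: x right, y down, z forward; pixel columns grow to the right and rows downward; lengths in m; the calibration is good to about 2 mm. A picture is of the moment at which its call begins: read the wrist's pose just before it. There is no depth.
- close_job(): hands the job in; it is judged then, once.
The state is a dict: "clock": time; "joint_pos": joint angles; "qvel": joint speeds; "tau": joint torques, N m; "tool_pos": TCP position; "orientation": TCP orientation; "force": force on the tool from outside, world axes, zero at the start; "moment": the same for the moment, N m; "opening": finger opening in m; "gripper_force": force on a finger pad.
Only numpy, scipy, OpenCV 4.12 (cv2) and the standard library are available. Lean on these libraries where they do the work, as an engineer would, in place of code of your own. Each camera call takes 0.05 s, during which the arm holds its last target. There are 200 camera calls.

## Working session

There is one attempt and no reset: what is moved stays moved. The work goes in short steps, Python scripts to look and compute and a shell command to move; the robot and the scene stay as the last step left them, time stands still between calls to the robot, and variables do not carry over. Pictures are saved under pics/ and viewed, at most 10 in all, crops included, and the job is handed in when it is done.

```bash
mkdir -p pics; python3 - <<'E'
from plant import *
import cv2
o=get_obs();print(o)
for n in("scene","top"):
    s=snapshot(n);cv2.imwrite(f"pics/{n}0.png",s["color"][:,:,::-1])
    print(n,{k:(v.tolist() if hasattr(v,'tolist') else v) for k,v in s.items() if k!="color"})
E
```

```text
{'clock': 0.0, 'joint_pos': array([-5.76910927e+01,  2.05904875e+01,  6.32094241e-01, -2.13987464e-02,
       -7.01355928e+01, -1.65072520e+01]), 'qvel': array([-0.01915658, -0.04059891, -0.04017819, -0.12214186, -0.00312657,
       -0.04141637]), 'tau': array([ 9.37901241e-04, -5.82718241e+01,  2.93059838e+01,  6.99734196e+00,
        6.71107948e-03, -2.29008247e-04]), 'tool_pos': array([ 0.1837536 , -0.64928896,  0.40371636]), 'orientation': array([ 1.79904171e+02, -7.42070628e-03, -1.64205626e+02]), 'force': array([ 0.47689798, -0.44036281, -0.58628895]), 'moment': array([-0.04411995,  0.02399126,  0.00721071]), 'gripper_force': 0.0, 'opening': 0.08761079761622231}
scene {'fx': 562.1360007991917, 'fy': 562.1360007991917, 'cx': 328.56485757802045, 'cy': 240.4563376677808, 'k1': -0.18348549325478505, 'R': [[-0.9185407487572405, -0.395221519995017, -0.009101813298260781], [-0.164882819903496, 0.403929107346102, -0.8998082751004531], [0.3593000815100928, -0.8250098341058788, -0.43619058340985667]], 't': [0.3784105334070034, 0.16739182764079277, 0.7329620247992136]}
top {'fx': 490.4540851008073, 'fy': 490.4540851008073, 'cx': 308.15487536204506, 'cy': 237.22558835260057, 'k1': -0.11330641851058197, 'R': [[0.022649237143853092, -0.9997223880890632, -0.0064929816187672094], [-0.9946662622450816, -0.021880024892914764, -0.10079827013438357], [0.10062822073454458, 0.008741353681529028, -0.9948856969157883]], 't': [-0.09231543473370078, 0.46260541532095073, 0.9595211751650686]}
```

View pics/top0.png

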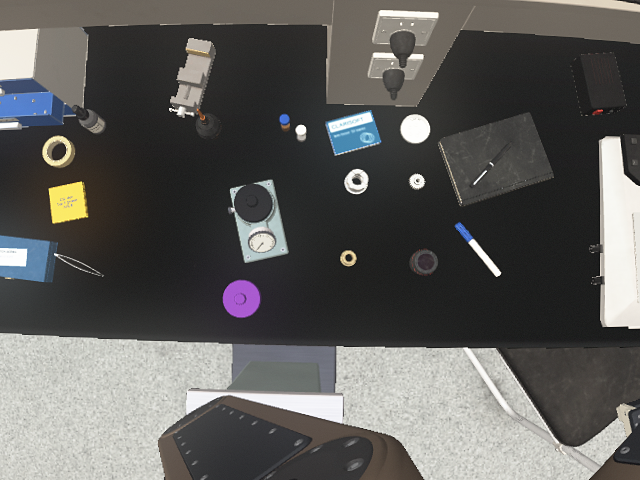

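View pics/scene0.png

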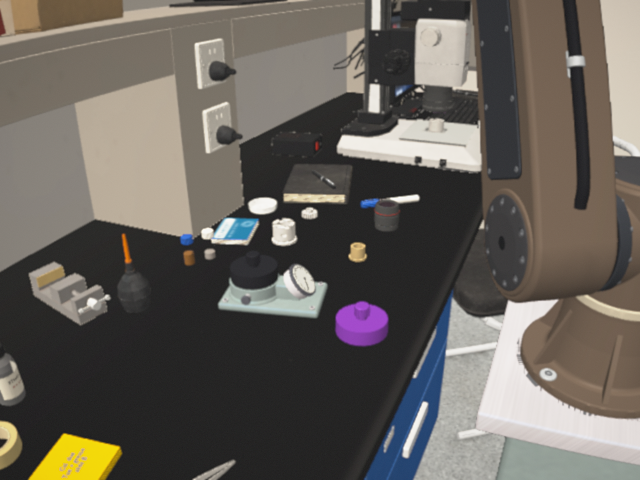

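The top view shows the comparator's knob near (250,203), the dial near (261,241), the sample near (356,181) and the purple decoy near (241,299). In the scene view the knob is near (253,258) and the sample near (284,232). Next I'll enlarge these.

```bash
python3 - <<'E'
import cv2,numpy as np
t=cv2.imread("pics/top0.png");s=cv2.imread("pics/scene0.png")
f=lambda im,x,y,w,h,k:cv2.convertScaleAbs(cv2.resize(im[y:y+h,x:x+w],None,fx=k,fy=k,interpolation=cv2.INTER_CUBIC),alpha=1.3,beta=25)
a=np.hstack([f(t,225,170,80,100,5)[:300*5//5+200],f(t,335,160,50,62,8)[:500,:400]][:1]+[cv2.resize(f(t,330,156,50,62,8),(400,500))])
cv2.imwrite("pics/c1.png",a)  # left: 5x origin (225,170); right: 8x (x), 500/62 (y), origin(330,156)
b=f(s,215,210,115,110,5); cv2.imwrite("pics/c2.png",b)
print(a.shape,b.shape)
E
```

```text
(500, 800, 3) (550, 575, 3)
```

View pics/c1.png

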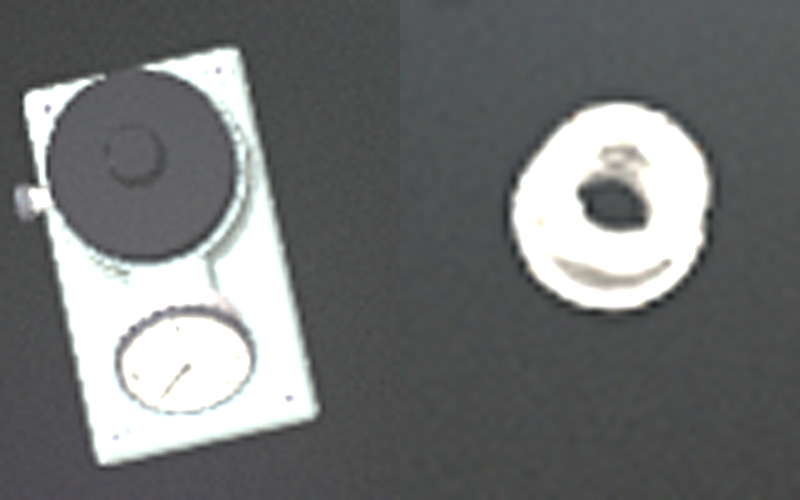

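View pics/c2.png

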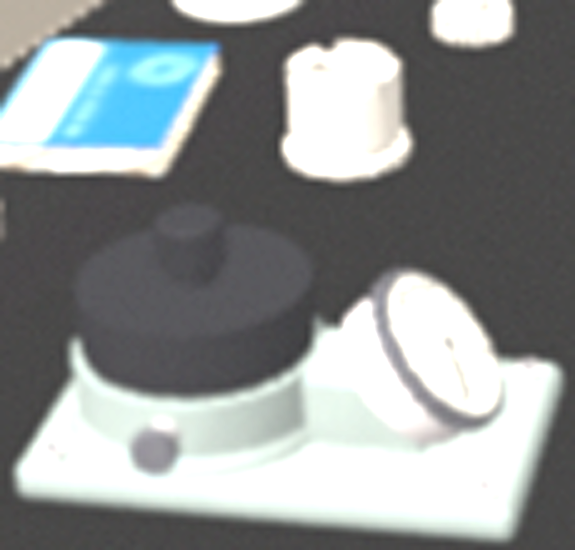

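The crops show the cap circle centred near top px (253.4,202.8) and the knob top near (252,201). The plate corners sit at crop (25,92), (238,48), (317,412) and (100,463). The sample's flange is centred near top px (356,181), and near crop x 346 in the scene view.

```bash
cat > h.py <<'E'
from plant import *
import numpy as np, cv2
from scipy.spatial.transform import Rotation as Ro
def cam(s,obs=None):
    if "R" in s: return np.array(s["R"]),np.array(s["t"])
    T=np.eye(4);T[:3,:3]=Ro.from_euler("xyz",obs["orientation"],degrees=True).as_matrix();T[:3,3]=obs["tool_pos"]
    M=np.linalg.inv(T@np.array(s["tool_from_camera"]));return M[:3,:3],M[:3,3]
def K(s): return np.array([[s["fx"],0,s["cx"]],[0,s["fy"],s["cy"]],[0,0,1]]),np.array([s["k1"],0,0,0.])
def proj(s,X,o=None):
    R,t=cam(s,o);k,d=K(s);return cv2.projectPoints(np.atleast_2d(X).astype(float),cv2.Rodrigues(R)[0],t,k,d)[0][:,0]
def back(s,uv,z,o=None):
    R,t=cam(s,o);k,d=K(s);n=cv2.undistortPoints(np.array(uv,float).reshape(-1,1,2),k,d)[:,0]
    r=np.c_[n,np.ones(len(n))]@R;c=-R.T@t;return c+r*((z-c[2])/r[:,2])[:,None]
def todo(x,y,z,yaw):
    o=get_obs();R=Ro.from_euler("xyz",o["orientation"],degrees=True)
    d=R.inv().apply(np.array([x,y,z])-o["tool_pos"])
    rv=(R.inv()*Ro.from_euler("xyz",[180,0,yaw],degrees=True)).as_rotvec(degrees=True)
    print("t",round(o["clock"],2),"pos",o["tool_pos"].round(4),"rpy",o["orientation"].round(2),"F",o["force"].round(1),"open",round(o["opening"],4),"gf",round(o["gripper_force"],1),"\n -> shift/25mm",(d/.025).round(2),"turn/6deg",(rv/6).round(2))
E
python3 - <<'E'
from h import *
from scipy.optimize import least_squares
T=snapshot("top");S=snapshot("scene")
u=lambda p,k,x0:(np.array(p)+.5)/k-.5+np.array(x0)
c=u([(25,92),(238,48),(317,412),(100,463)],5,(225,170))
B=back(T,c,.012);print("corners",B.round(4),"center",B.mean(0).round(4))
e=(B[0]+B[1]-B[2]-B[3])/2;print("yaw",np.degrees(np.arctan2(e[1],e[0])),np.linalg.norm(e),np.linalg.norm(B[0]-B[1]))
ax=B.mean(0)+e/np.linalg.norm(e)*.030;print("axis from plate",ax.round(4))
print("cap(z.059)",back(T,u([(142,164)],5,(225,170)),.059).round(4),"knob top",back(T,u([(135,155)],5,(225,170)),.080).round(4))
# scene knob top centre, cap lid
print("scene knob",back(S,u([(190,222)],5,(215,210)),.080).round(4), "lid",back(S,u([(195,280)],5,(215,210)),.059).round(4))
# sample: fit flange circle extremes
a=np.linspace(0,2*np.pi,73)
def ring(x,y,r,z):return np.c_[x+r*np.cos(a),y+r*np.sin(a),0*a+z]
def res(p):
    x,y=p;f=np.vstack([ring(x,y,.024,0),ring(x,y,.024,.004),ring(x,y,.0215,.037)])
    t=proj(T,f);s=proj(S,f)
    m=np.r_[t[:,0].min(),t[:,0].max(),t[:,1].min(),t[:,1].max(),s[:,0].min(),s[:,0].max(),s[:,1].min(),s[:,1].max()]
    w=np.r_[330-.5+113.5/8,330-.5+310.5/8,156-.5+102/8.065,156-.5+310/8.065,215-.4+281/5,215-.4+412/5,210-.4+38/5,210-.4+180/5]
    return m-w
r=least_squares(res,(.6,-.1));print("sample",r.x.round(4),r.fun.round(1))
w=snapshot("wrist");print(np.array(w["tool_from_camera"]).round(4).tolist(),w["fx"],w["k1"])
E
```

```text
corners [[ 0.5639  0.082   0.012 ]
 [ 0.5839 -0.0052  0.012 ]
 [ 0.4348 -0.0418  0.012 ]
 [ 0.4121  0.0455  0.012 ]] center [0.4987 0.0201 0.012 ]
yaw 13.664708225610283 0.15486606356062857 0.08954426282265202
axis from plate [0.5278 0.0272 0.012 ]
cap(z.059) [[0.5268 0.0267 0.059 ]] knob top [[0.5266 0.0269 0.08  ]]
scene knob [[0.5256 0.0299 0.08  ]] lid [[0.5261 0.0288 0.059 ]]
sample [ 0.5831 -0.1782] [ 0.6 -0.1  0.1  0.   0.6 -0.8  1.  -0. ]
[[-0.0011, -0.9667, -0.256, 0.0689], [1.0, -0.0011, -0.0003, -0.0007], [0.0, -0.256, 0.9667, 0.0193], [0.0, 0.0, 0.0, 1.0]] 362.17247760037924 -0.031336631378720274
```

```bash
python3 -c "
from h import *
todo(.5265,.0275,.33,-166.3)"
```

```text
t 0.25 pos [ 0.1838 -0.6494  0.4042] rpy [ 179.96   -0.   -164.2 ] F [ 0.  -0.5 -0.4] open 0.0878 gf 0.0 
 -> shift/25mm [-20.56  22.32   2.98] turn/6deg [ 0.01 -0.    0.35]
```

```bash
R='[1,-0.86,0.93,0,0,0,0]'
python3 -m handwheel '[[1,-0.5,0.5,0,0,0,0.07],[1,-0.86,0.93,0,0,0,0.07],[1,-0.86,0.93,0,0,0,0.07],[1,-0.86,0.93,0,0,0,0.07],[1,-0.86,0.93,0,0,0,0.07]]'
python3 -m handwheel '[[1,-0.86,0.93,0,0,0,0],[1,-0.86,0.93,0,0,0,0],[1,-0.86,0.93,0,0,0,0],[1,-0.86,0.93,0,0,0,0],[1,-0.86,0.93,0,0,0,0]]'
python3 -c "
from h import *
todo(.5265,.0275,.33,-166.3)"
```

```text
clock: 0.88
tool_pos: [0.2524, -0.5205, 0.4048]
orientation: [-180.0, 0.0, -166.3]
force: [-0.1, 0.3, 0.1]
opening: 0.0875
gripper_force: 0.0
clock: 1.5
tool_pos: [0.329, -0.3822, 0.4048]
orientation: [-180.0, 0.0, -166.3]
force: [0.6, -0.5, 0.7]
opening: 0.0876
gripper_force: 0.0
t 1.5 pos [ 0.329  -0.3822  0.4048] rpy [-1.7999e+02  3.0000e-02 -1.6629e+02] F [ 0.6 -0.5  0.7] open 0.0876 gf 0.0 
 -> shift/25mm [-11.56  14.05   3.  ] turn/6deg [-0.    0.01  0.  ]
```

```bash
python3 -m handwheel '[[1,-0.77,0.93,0.2,0,0,0],[1,-0.77,0.93,0.2,0,0,0],[1,-0.77,0.93,0.2,0,0,0],[1,-0.77,0.93,0.2,0,0,0],[1,-0.77,0.93,0.2,0,0,0]]' >/dev/null
python3 -m handwheel '[[1,-0.77,0.93,0.2,0,0,0],[1,-0.77,0.93,0.2,0,0,0],[1,-0.77,0.93,0.2,0,0,0],[1,-0.77,0.93,0.2,0,0,0],[1,-0.77,0.93,0.2,0,0,0]]' >/dev/null
python3 -m handwheel '[[1,-0.77,0.93,0.2,0,0,0],[1,-0.77,0.93,0.2,0,0,0],[1,-0.77,0.93,0.2,0,0,0],[1,-0.77,0.7,0.2,0,0,0],[1,0,0,0,0,0,0]]'
python3 - <<'E'
from h import *
todo(.5265,.0275,.33,-166.3)
o=get_obs();w=snapshot("wrist");im=w["color"][:,:,::-1].copy()
e=np.array([np.cos(np.radians(13.7)),np.sin(np.radians(13.7))])
print("knobtop",proj(w,[.5265,.0275,.08],o),"sample",proj(w,[.583,-.178,.037],o), "grasp pt", proj(w,[*o["tool_pos"][:2],.08],o))
cv2.imwrite("pics/w1.png",im)
E
```

```text
clock: 3.38
tool_pos: [0.5156, -0.0078, 0.3342]
orientation: [-180.0, -0.0, -166.2]
force: [0.8, -0.7, -0.7]
opening: 0.0873
gripper_force: 0.0
t 3.38 pos [ 0.5156 -0.0078  0.3342] rpy [-1.800e+02 -3.000e-02 -1.662e+02] F [ 0.8 -0.7 -0.7] open 0.0873 gf 0.0 
 -> shift/25mm [-0.76  1.27  0.17] turn/6deg [-0.   -0.    0.02]
knobtop [[368.90893226 276.69732283]] sample [[101.0803143  264.75790896]] grasp pt [[322.9493255  250.22465328]]
```

View pics/w1.png

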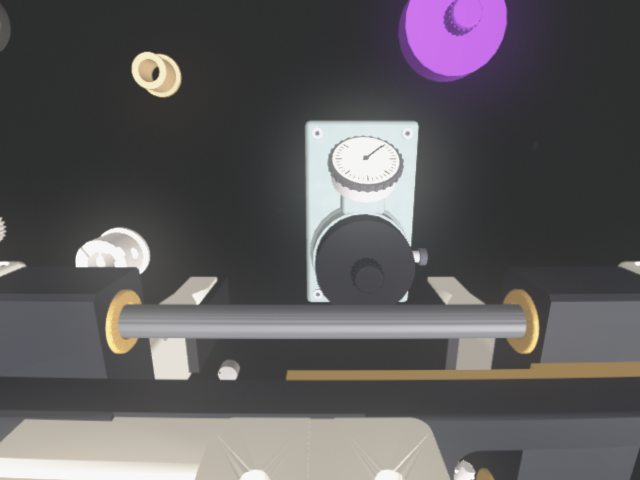

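The wrist view puts the knob top at (369,277), against a predicted (368.9,276.7), so the position is confirmed and the yaw is aligned. I'll align and descend.

```bash
python3 -m handwheel '[[1,-0.38,0.64,0.2,0,0,0],[1,-0.38,0.63,0.6,0,0,0],[1,0,0,1,0,0,0],[1,0,0,1,0,0,0],[1,0,0,0,0,0,0]]'
python3 -c "
from h import *
todo(.5265,.0275,.239,-166.3)"
```

```text
clock: 4.05
tool_pos: [0.525, 0.0262, 0.2623]
orientation: [-180.0, -0.3, -166.3]
force: [-1.1, -0.6, 0.9]
opening: 0.0875
gripper_force: 0.0
t 4.05 pos [0.525  0.0262 0.2623] rpy [-179.97   -0.27 -166.31] F [-1.1 -0.6  0.9] open 0.0875 gf 0.0 
 -> shift/25mm [-0.07  0.04  0.93] turn/6deg [-0.   -0.04 -0.  ]
```

```bash
python3 -m handwheel '[[1,0,0,0.4,0,0,0],[1,0,0,0.2,0,0,0],[1,0,0,0,0,0,0]]'
python3 -c "
from h import *
todo(.5265,.0275,.239,-166.3)"
```

```text
clock: 4.42
tool_pos: [0.5258, 0.026, 0.2497]
orientation: [-180.0, -0.0, -166.3]
force: [0.6, 0.2, -0.4]
opening: 0.0877
gripper_force: 0.0
t 4.42 pos [0.5258 0.026  0.2497] rpy [-180.     -0.   -166.31] F [ 0.6  0.2 -0.4] open 0.0877 gf 0.0 
 -> shift/25mm [-0.04  0.05  0.43] turn/6deg [-0. -0. -0.]
```

```bash
python3 -m handwheel '[[1,-0.03,0.05,0.3,0,0,0],[1,0,0,0.1,0,0,0],[1,0,0,0,0,0,0]]'
python3 -m handwheel '[[-1,0,0,0,0,0,0],[-1,0,0,0,0,0,0],[-1,0,0,0,0,0,0],[-1,0,0,0,0,0,0],[-1,0,0,0,0,0,0]]'
python3 -c "
from h import *
todo(.5265,.0275,.239,-166.3)"
```

```text
clock: 4.8
tool_pos: [0.5262, 0.0274, 0.2395]
orientation: [-180.0, -0.0, -166.3]
force: [0.0, 0.2, 0.2]
opening: 0.0877
gripper_force: 0.0
clock: 5.42
tool_pos: [0.5263, 0.0274, 0.2397]
orientation: [180.0, 0.0, -166.3]
force: [-0.7, -0.7, -0.5]
opening: 0.0432
gripper_force: 0.0
t 5.42 pos [0.5263 0.0274 0.2397] rpy [ 180.     0.  -166.3] F [-0.7 -0.7 -0.5] open 0.0432 gf 0.0 
 -> shift/25mm [-0.01  0.    0.03] turn/6deg [0. 0. 0.]
```

```bash
python3 -m handwheel '[[-1,0,0,0,0,0,0],[-1,0,0,0,0,0,0],[-1,0,0,0,0,0,0],[-1,0,0,0,0,0,0],[-1,0,0,0,0,0,0]]'
python3 -m handwheel '[[-1,0,0,-0.3,0,0,0],[-1,0,0,-0.6,0,0,0],[-1,0,0,-1,0,0,0],[-1,0,0,-1,0,0,0],[-1,0,0,0,0,0,0]]'
python3 -c "
from h import *
todo(.498,.144,.32,-166.3)"
```

```text
clock: 6.05
tool_pos: [0.5263, 0.0274, 0.2397]
orientation: [180.0, -0.0, -166.3]
force: [0.0, 0.7, -0.0]
opening: 0.0207
gripper_force: 30.0
clock: 6.68
tool_pos: [0.5269, 0.0276, 0.3153]
orientation: [180.0, 0.3, -166.3]
force: [-0.2, -0.4, -1.3]
opening: 0.0209
gripper_force: 30.0
t 6.67 pos [0.5269 0.0276 0.3153] rpy [ 179.98    0.3  -166.28] F [-0.2 -0.4 -1.3] open 0.0209 gf 30.0 
 -> shift/25mm [ 0.02  4.8  -0.19] turn/6deg [0.   0.05 0.  ]
```

```bash
python3 -m handwheel '[[-1,0,0.5,0,0,0,0],[-1,0,1,0,0,0,0],[-1,0,1,0,0,0,0],[-1,0,1,0,0,0,0],[-1,0,0.9,0,0,0,0]]'
python3 -m handwheel '[[-1,0,0.4,0.5,0,0,0],[-1,0,0,1,0,0,0],[-1,0,0,1,0,0,0],[-1,0,0,0.8,0,0,0],[-1,0,0,0,0,0,0]]'
python3 -c "
from h import *
todo(.498,.144,.2037,-166.3)"
```

```text
clock: 7.3
tool_pos: [0.4994, 0.1355, 0.3115]
orientation: [-180.0, -0.1, -166.3]
force: [-0.8, 0.2, -0.7]
opening: 0.0207
gripper_force: 30.0
clock: 7.92
tool_pos: [0.4969, 0.1434, 0.2274]
orientation: [-179.9, -0.3, -166.3]
force: [0.2, -0.2, -0.5]
opening: 0.0209
gripper_force: 30.0
t 7.92 pos [0.4969 0.1434 0.2274] rpy [-179.9    -0.26 -166.32] F [ 0.2 -0.2 -0.5] open 0.0209 gf 30.0 
 -> shift/25mm [-0.05  0.01  0.95] turn/6deg [-0.02 -0.04 -0.  ]
```

```bash
python3 -m handwheel '[[-1,0,0,0.3,0,0,0],[-1,0,0,0.2,0,0,0],[-1,0,0,0,0,0,0]]'
python3 -c "
from h import *
todo(.498,.144,.2037,-166.3)"
```

```text
clock: 8.3
tool_pos: [0.4978, 0.1439, 0.2171]
orientation: [-180.0, -0.0, -166.3]
force: [-0.8, 0.1, -0.2]
opening: 0.0207
gripper_force: 30.0
t 8.3 pos [0.4978 0.1439 0.2171] rpy [-1.800e+02 -1.000e-02 -1.663e+02] F [-0.8  0.1 -0.2] open 0.0207 gf 30.0 
 -> shift/25mm [-0.01  0.    0.54] turn/6deg [-0. -0. -0.]
```

```bash
python3 -m handwheel '[[-1,0,0,0.25,0,0,0],[-1,0,0,0.2,0,0,0],[-1,0,0,0.05,0,0,0],[-1,0,0,0,0,0,0]]'
python3 -m handwheel '[[-1,0,0,0.05,0,0,0],[-1,0,0,0,0,0,0]]'
```

```text
clock: 8.8
tool_pos: [0.4978, 0.144, 0.2046]
orientation: [-180.0, -0.0, -166.3]
force: [-0.0, -0.4, -0.6]
opening: 0.0206
gripper_force: 30.0
clock: 9.05
tool_pos: [0.4979, 0.1441, 0.2037]
orientation: [180.0, 0.0, -166.3]
force: [0.6, 0.3, 2.4]
opening: 0.0209
gripper_force: 30.0
```

```bash
python3 -m handwheel '[[0.2,0,0,0,0,0,0],[0.2,0,0,0,0,0,0],[0.2,0,0,0,0,0,0],[0.2,0,0,0,0,0,0]]'
python3 -m handwheel '[[1,0,0,-0.5,0,0,0],[1,0,0,-1,0,0,0],[1,0,0,-1,0,0,0],[1,0,0,-1,0,0,0],[1,0,0,-0.7,0,0,0]]'
python3 -c "
from h import *
todo(.583,-.178,.33,-166.3)"
```

```text
clock: 9.55
tool_pos: [0.4978, 0.144, 0.2034]
orientation: [-180.0, -0.0, -166.3]
force: [-1.3, 0.1, 0.1]
opening: 0.0513
gripper_force: 0.0
clock: 10.18
tool_pos: [0.4979, 0.144, 0.3106]
orientation: [180.0, 0.1, -166.3]
force: [0.1, 0.5, 0.2]
opening: 0.087
gripper_force: 0.0
t 10.18 pos [0.4979 0.144  0.3106] rpy [ 1.7996e+02  1.2000e-01 -1.6629e+02] F [0.1 0.5 0.2] open 0.087 gf 0.0 
 -> shift/25mm [ -0.26 -13.32  -0.78] turn/6deg [0.01 0.02 0.  ]
```

```bash
python3 -m handwheel '[[1,0,-0.6,-0.3,0,0,0],[1,0,-1,-0.3,0,0,0],[1,0,-1,0,0,0,0],[1,0,-1,0,0,0,0],[1,0,-1,0,0,0,0]]' >/dev/null
python3 -m handwheel '[[1,-0.05,-1,0,0,0,0],[1,-0.05,-1,0,0,0,0],[1,-0.05,-1,0,0,0,0],[1,-0.05,-1,0,0,0,0],[1,-0.06,-1,0,0,0,0]]' >/dev/null
python3 -m handwheel '[[1,0,-1,0,0,0,0],[1,0,-1,0,0,0,0],[1,0,-1,0,0,0,0],[1,0,-0.7,0,0,0,0],[1,0,0,0,0,0,0]]'
python3 - <<'E'
from h import *
todo(.583,-.178,.22,-166.3)
o=get_obs();w=snapshot("wrist");im=w["color"][:,:,::-1].copy()
print("sample",proj(w,[[.583,-.178,.037],[.583,-.178,0]],o))
a=np.linspace(0,2*np.pi,73)
for r,z in((.0215,.037),(.024,0)):
    for p in proj(w,np.c_[.583+r*np.cos(a),-.178+r*np.sin(a),0*a+z],o): cv2.circle(im,tuple(int(v) for v in p.round()),0,(0,0,255),-1)
cv2.imwrite("pics/w2.png",cv2.resize(im[140:340,200:440],None,fx=3,fy=3,interpolation=cv2.INTER_NEAREST))
t=snapshot("scene")
cv2.imwrite("pics/s2.png",cv2.resize(t["color"][200:360,150:390,::-1],None,fx=2,fy=2))
E
```

```text
clock: 12.05
tool_pos: [0.5827, -0.1789, 0.3231]
orientation: [180.0, -0.0, -166.4]
force: [-0.3, -0.4, -0.3]
opening: 0.0875
gripper_force: 0.0
t 12.05 pos [ 0.5827 -0.1789  0.3231] rpy [ 1.7999e+02 -4.0000e-02 -1.6640e+02] F [-0.3 -0.4 -0.3] open 0.0875 gf 0.0 
 -> shift/25mm [-0.02  0.03  4.12] turn/6deg [ 0.   -0.01 -0.02]
sample [[323.74927772 239.10271104]
 [323.51634513 228.27843492]]
```

View pics/w2.png

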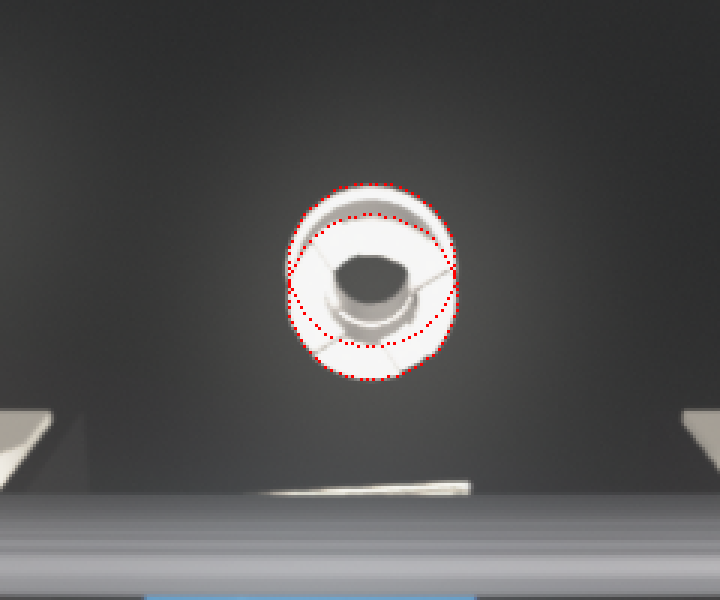

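View pics/s2.png

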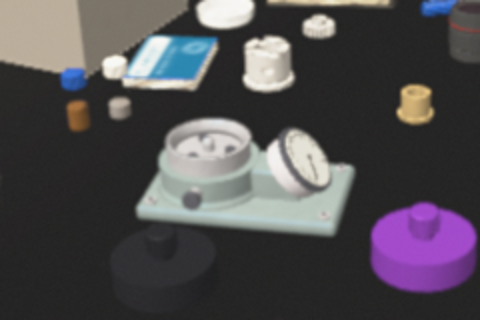

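The wrist view shows the model rings coinciding with the sample, so it is at (0.583,-0.178) and 37 mm high. The scene view shows the cap standing knob up on the bench to the left, with the nest open. I'll descend on the sample.

```bash
python3 -m handwheel '[[1,-0.02,0.03,0.5,0,0,0],[1,0,0,1,0,0,0],[1,0,0,1,0,0,0],[1,0,0,1,0,0,0],[1,0,0,0.8,0,0,0]]' >/dev/null
python3 -m handwheel '[[1,0,0,0.3,0,0,0],[1,0,0,0,0,0,0],[1,0,0,0,0,0,0]]'
python3 -c "
from h import *
todo(.583,-.178,.190,-166.3)"
```

```text
clock: 13.15
tool_pos: [0.5836, -0.1765, 0.2092]
orientation: [-180.0, 0.1, -166.3]
force: [-0.2, -0.1, -0.2]
opening: 0.0878
gripper_force: 0.0
t 13.15 pos [ 0.5836 -0.1765  0.2092] rpy [-1.7998e+02  7.0000e-02 -1.6627e+02] F [-0.2 -0.1 -0.2] open 0.0878 gf 0.0 
 -> shift/25mm [ 0.04 -0.05  0.77] turn/6deg [-0.    0.01  0.  ]
```

```bash
python3 -m handwheel '[[1,0.04,-0.05,0.4,0,0,0],[1,0,0,0.3,0,0,0],[1,0,0,0.05,0,0,0],[1,0,0,0,0,0,0]]'
python3 -c "
from h import *
todo(.583,-.178,.190,-166.3)"
```

```text
clock: 13.65
tool_pos: [0.5825, -0.1781, 0.1895]
orientation: [180.0, -0.0, -166.3]
force: [-0.5, 0.1, 0.1]
opening: 0.0877
gripper_force: 0.0
t 13.65 pos [ 0.5825 -0.1781  0.1895] rpy [ 1.800e+02 -2.000e-02 -1.663e+02] F [-0.5  0.1  0.1] open 0.0877 gf 0.0 
 -> shift/25mm [-0.02  0.   -0.02] turn/6deg [ 0. -0.  0.]
```

```bash
python3 -m handwheel '[[-1,0,0,0,0,0,0],[-1,0,0,0,0,0,0],[-1,0,0,0,0,0,0],[-1,0,0,0,0,0,0],[-1,0,0,0,0,0,0]]' >/dev/null
python3 -m handwheel '[[-1,0,0,0,0,0,0],[-1,0,0,0,0,0,0],[-1,0,0,0,0,0,0]]'
python3 -m handwheel '[[-1,0,0,-0.4,0,0,0],[-1,0,0,-1,0,0,0],[-1,0,0,-1,0,0,0],[-1,0,0,-1,0,0,0],[-1,0,0,-0.8,0,0,0]]'
python3 -c "
from h import *
todo(.5265,.0275,.29,-166.3)"
```

```text
clock: 14.65
tool_pos: [0.5826, -0.178, 0.1897]
orientation: [180.0, -0.0, -166.3]
force: [-0.3, 1.0, 0.9]
opening: 0.0438
gripper_force: 30.0
clock: 15.28
tool_pos: [0.5824, -0.1782, 0.2962]
orientation: [-180.0, 0.0, -166.3]
force: [-0.2, -0.4, -3.2]
opening: 0.044
gripper_force: 29.9
t 15.28 pos [ 0.5824 -0.1782  0.2962] rpy [-1.7999e+02  4.0000e-02 -1.6630e+02] F [-0.2 -0.4 -3.2] open 0.044 gf 29.9 
 -> shift/25mm [0.23 8.52 0.25] turn/6deg [-0.    0.01 -0.  ]
```

```bash
python3 -m handwheel '[[-1,0,0.5,0,0,0,0],[-1,0,1,0,0,0,0],[-1,0.05,1,0,0,0,0],[-1,0.05,1,0,0,0,0],[-1,0.05,1,0,0,0,0]]' >/dev/null
python3 -m handwheel '[[-1,0.05,1,0,0,0,0],[-1,0.03,1,0,0,0,0],[-1,0,1,0,0,0,0],[-1,0,0.7,0,0,0,0],[-1,0,0.3,0,0,0,0]]' >/dev/null
python3 -m handwheel '[[-1,0,0,0,0,0,0],[-1,0,0,0,0,0,0]]'
python3 - <<'E'
from h import *
todo(.5265,.0275,.25,-166.3)
a=np.linspace(0,2*np.pi,90);o=get_obs();w=snapshot("wrist");T=snapshot("top");S=snapshot("scene")
ims=[]
for s,oo,(x,y) in((w,o,(220,120)),(T,None,(215,165)),(S,None,(200,215))):
    im=np.kron(s["color"][:,:,::-1],np.ones((1,1,1),np.uint8)).copy()
    im=cv2.resize(im[y:y+110,x:x+130] if s is not w else im[y:y+220,x:x+260],(390,330),interpolation=cv2.INTER_CUBIC);k=3 if s is not w else 1.5
    for r,z in((.033,.052),(.0295,.052),(.040,.036)):
        for p in proj(s,np.c_[.5265+r*np.cos(a),.0275+r*np.sin(a),0*a+z],oo): cv2.circle(im,tuple(int(v) for v in ((p-(x,y)+.5)*k).round()),0,(0,0,255),-1)
    ims.append(im)
cv2.imwrite("pics/n.png",cv2.resize(np.vstack([np.hstack(ims[:2]),np.hstack([ims[2],ims[2]*0])]),(709,600)))
E
```

```text
clock: 16.77
tool_pos: [0.5267, 0.0265, 0.2945]
orientation: [-180.0, -0.0, -166.3]
force: [0.6, -0.2, -2.9]
opening: 0.044
gripper_force: 29.9
t 16.77 pos [0.5267 0.0265 0.2945] rpy [-1.7999e+02 -2.0000e-02 -1.6632e+02] F [ 0.6 -0.2 -2.9] open 0.044 gf 29.9 
 -> shift/25mm [-0.    0.04  1.78] turn/6deg [-0. -0. -0.]
```

View pics/n.png

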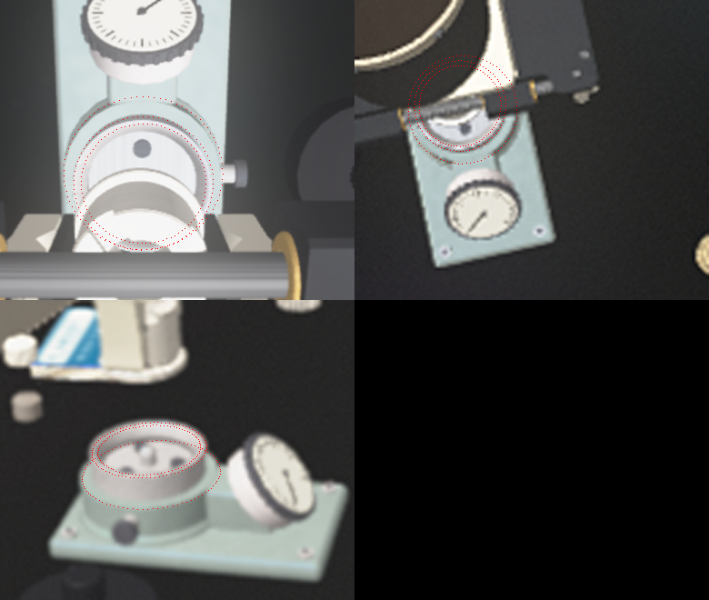

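The pictures show the nest rim agreeing with the predicted ring to about 1 mm, within the ±2.5 mm clearance. The sample hangs upright above it, so I'll lower it.

```bash
python3 -m handwheel '[[-1,0,0.04,0.5,0,0,0],[-1,0,0,0.7,0,0,0],[-1,0,0,0.4,0,0,0],[-1,0,0,0,0,0,0],[-1,0,0,0,0,0,0]]'
python3 -c "
from h import *
todo(.5265,.0275,.246,-166.3)"
```

```text
clock: 17.55
tool_pos: [0.5266, 0.028, 0.2549]
orientation: [-180.0, 0.0, -166.3]
force: [0.4, -0.3, -2.6]
opening: 0.0443
gripper_force: 29.9
t 17.55 pos [0.5266 0.028  0.2549] rpy [-1.7999e+02  2.0000e-02 -1.6629e+02] F [ 0.4 -0.3 -2.6] open 0.0443 gf 29.9 
 -> shift/25mm [ 0.01 -0.02  0.36] turn/6deg [-0.  0.  0.]
```

```bash
python3 -m handwheel '[[-1,0,-0.02,0.2,0,0,0],[-1,0,0,0.15,0,0,0],[-1,0,0,0,0,0,0]]'
python3 -m handwheel '[[-1,0,0,0.1,0,0,0],[-1,0,0,0.08,0,0,0],[-1,0,0,0,0,0,0]]'
python3 -m handwheel '[[-1,0,0,0.06,0,0,0],[-1,0,0,0.04,0,0,0],[-1,0,0,0,0,0,0]]'
```

```text
clock: 17.92
tool_pos: [0.5264, 0.0274, 0.2456]
orientation: [-180.0, -0.0, -166.3]
force: [0.3, 0.5, -3.0]
opening: 0.044
gripper_force: 29.9
clock: 18.3
tool_pos: [0.5267, 0.0275, 0.2417]
orientation: [-180.0, 0.0, -166.3]
force: [-1.5, 0.0, 3.0]
opening: 0.0439
gripper_force: 30.0
clock: 18.68
tool_pos: [0.5266, 0.0275, 0.2391]
orientation: [-180.0, 0.0, -166.3]
force: [-0.9, -0.3, 3.8]
opening: 0.0443
gripper_force: 30.1
```

```bash
python3 -m handwheel '[[-1,0,0,0.06,0,0,0],[-1,0,0,0.04,0,0,0],[-1,0,0,0,0,0,0]]'
python3 -m handwheel '[[-1,0,0,0.05,0,0,0],[-1,0,0,0.02,0,0,0],[-1,0,0,0,0,0,0]]'
```

```text
clock: 19.05
tool_pos: [0.5266, 0.0275, 0.2365]
orientation: [-180.0, 0.0, -166.3]
force: [-0.4, 0.6, 5.0]
opening: 0.044
gripper_force: 30.1
clock: 19.42
tool_pos: [0.5267, 0.0275, 0.2348]
orientation: [-180.0, 0.0, -166.3]
force: [-1.0, 0.9, 6.8]
opening: 0.044
gripper_force: 30.1
```

```bash
for i in 1; do python3 -m handwheel '[[-1,0,0,0.02,0,0,0],[-1,0,0,0,0,0,0],[-1,0,0,0,0,0,0]]'; done
python3 -m handwheel '[[-1,0,0,0.02,0,0,0],[-1,0,0,0,0,0,0],[-1,0,0,0,0,0,0]]'
```

```text
clock: 19.8
tool_pos: [0.5266, 0.0275, 0.2346]
orientation: [-180.0, 0.0, -166.3]
force: [-2.0, 0.6, 9.0]
opening: 0.0436
gripper_force: 30.2
clock: 20.18
tool_pos: [0.5266, 0.0275, 0.2345]
orientation: [-180.0, 0.0, -166.3]
force: [-4.0, 0.8, 13.2]
opening: 0.0441
gripper_force: 30.4
```

```bash
python3 -m handwheel '[[-1,0.02,0,0,0,0,0],[-1,0,0,0,0,0,0],[-1,0,0,0,0,0,0]]'
python3 -m handwheel '[[-1,0,0,0.02,0,0,0],[-1,0,0,0,0,0,0],[-1,0,0,0,0,0,0]]'
python3 - <<'E'
from h import *
o=get_obs();print(o["moment"],o["tool_pos"].round(5),o["orientation"])
w=snapshot("wrist");S=snapshot("scene")
a=cv2.resize(w["color"][120:320,220:420,::-1],(400,400),interpolation=cv2.INTER_CUBIC)
b=cv2.resize(S["color"][220:320,210:310,::-1],(400,400),interpolation=cv2.INTER_CUBIC)
cv2.imwrite("pics/p.png",np.hstack([a,b]))
E
```

```text
clock: 20.55
tool_pos: [0.5265, 0.0275, 0.2346]
orientation: [-180.0, 0.1, -166.3]
force: [-2.1, -0.0, 11.5]
opening: 0.044
gripper_force: 30.3
clock: 20.92
tool_pos: [0.5264, 0.0275, 0.2345]
orientation: [-180.0, 0.1, -166.3]
force: [-3.9, 1.1, 15.8]
opening: 0.0436
gripper_force: 30.5
[ 0.28957782  1.5428812  -0.01531923] [0.52644 0.0275  0.23448] [-1.79990729e+02  9.71637271e-02 -1.66262329e+02]
```

View pics/p.png

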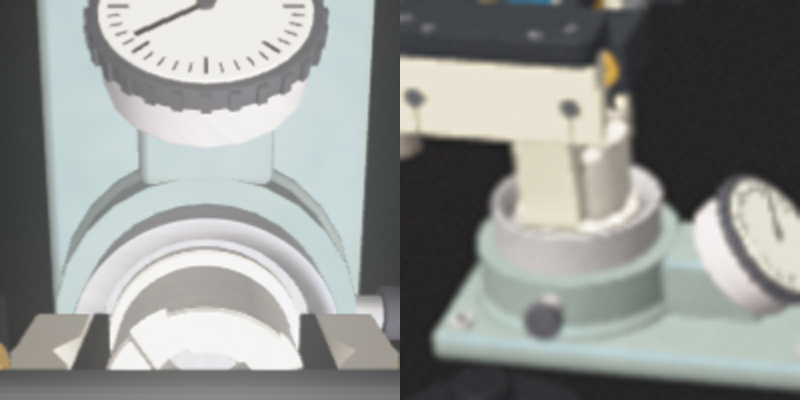

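The sample sits in the nest with its flange inside the bore, and the dial has deflected. The arm's slight give tilts the tool by 0.1°, so I'll trim that out and then re-check the force and moment.

```bash
python3 -m handwheel '[[-1,0,0,0,0,0.02,0],[-1,0,0,0,0,0,0],[-1,0,0,0,0,0,0]]'
python3 -c "
from h import *
o=get_obs();print(o['moment'],o['tool_pos'].round(5),o['orientation'])"
python3 -m handwheel '[[-1,0,0,0.01,0,0.01,0],[-1,0,0,0,0,0,0],[-1,0,0,0,0,0,0]]'
python3 -c "
from h import *
o=get_obs();print(o['moment'],o['tool_pos'].round(5),o['orientation'])"
```

```text
clock: 21.4
tool_pos: [0.5267, 0.0275, 0.2345]
orientation: [-180.0, 0.0, -166.3]
force: [-1.9, 0.2, 14.3]
opening: 0.0439
gripper_force: 30.4
[ 0.19618281  1.03054589 -0.0131401 ] [0.52668 0.02754 0.2345 ] [-1.79988246e+02  1.00097782e-02 -1.66259531e+02]
clock: 21.78
tool_pos: [0.5268, 0.0276, 0.2345]
orientation: [-180.0, -0.0, -166.3]
force: [-4.1, 0.4, 17.5]
opening: 0.0438
gripper_force: 30.5
[0.20627742 1.13728264 0.02019351] [0.52678 0.0276  0.23449] [-1.79988999e+02 -2.75007161e-02 -1.66252047e+02]
```

```bash
python3 -c "
from plant import *
print(close_job())"
```

```text
the job is handed in; nothing more can be done
None
```

I stood the cap knob up on the free bench to the left of the comparator and pressed the sample into the nest until it met the hard stop. I handed the job in after about 22 s, still gripping it with about 17.5 N at the wrist; no verdict came back.

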